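# Line up the toy-body blanks by length

## Robot

A 6-joint arm with a two-finger parallel gripper is mounted at the origin on a cart in front of the work surface, level with it; the furniture and walls round the work are solid. World frame = base frame: x ahead of the robot, y to its left, z up, the work surface at z = 0. Lengths are in m, angles in rad, forces in N, time in s.
With the tool pointing down it reaches from about 0.375 to 0.9 m from the base axis. Payload 3.1 kg.
Tool frame: the origin (TCP) lies between the finger pads; the fingertips stand 19 mm ahead of it and the grasp point (between the pads) is the TCP; z points along the fingers, y is the direction in which the jaws open and shut (so a half turn about z gives the same grasp; the last joint's range is limited). The gripper opens to 87 mm and grips with 3 to 60 N. Pads are 19 mm wide; open, the fingers measure 117 mm over their backs; the gripper's body (75 mm by 190 mm) begins 51 mm behind the grasp point.
Start: joints at [0.939, 0.527, 1.433, -0, 1.181, -0.178], TCP at [0.274, 0.562, 0.242] pointing down, gripper open.
Joint ranges: [-3.08, 3.08], [-0.75, 2.2], [0.22, 2.44], [-1.43, 4.57], [0, 2.65], [-2.85, 2.85]. Speed limits (rad/s): [2.79, 2.79, 3.14, 3.14, 3.14, 3.14].

## Interface

Orientations are given as a rotation vector (axis times angle).
In Python, from rig import * gives the robot as it stands.
- The arm moves only by the tool play_rows, never from a script. Its argument "motion" is a list of rows, each a list of 7 numbers: the turn, a rotation vector about the tool's x, y, z in rad, then the shift along the tool's x, y, z in cm, then the gripper's target within -1 to 1 (fully open at 1, half-way at 0, shut at -1). In form: [[rx, ry, rz, x, y, z, gripper], ...]. A call has 1 to 8 rows; each row shifts and turns the commanded pose from where the row before left it, along the tool's axes as they then stand; what a row does not reach is not made up. A row lasts 1/10 s, in which the tool goes at most 50 mm and 8.59 degrees, less where a joint would pass 70% of its speed; a pose out of reach is approached as far as the arm can. A call is refused whole if a number of a shift passes 5 or a number of a turn 0.15, either way. A call with a gripper value outside its range is refused whole. The fingers move at their own pace and stop on an object; "grip_force" is the grip in N (left out, the last holds). Time passes only in rows, so rows that do not move let the fingers close. It gives the time, the measured TCP pose, the force and the opening at its end, in the units of the state.
- observe(): the state, without advancing time (a new reading comes with each control period).
- capture(name): name is "scene" or "top"; returns a dict with "color" (420x560x3 uint8, red, green, blue), "fx", "fy", "cx", "cy" (pixels), "k1" (the pictures are not rectified: a ray, as slopes to the right and down, at radius r is drawn at 1 + k1 r^2 times it, then the intrinsics apply), "R" (3x3) and "t" (3): a world point X has camera coordinates R X + t. Camera axes: x right, y down, z forward; pixel columns grow to the right and rows downward; lengths in m; the calibration is good to about 2 mm. A picture is of the moment at which its call begins. There is no depth.
- sign_off(): hands the job in, once; it reports no verdict.
The state is a dict: "clock": time; "joint_positions": joint angles; "joint_velocities": joint speeds; "joint_torque": joint torques, N m; "tcp_pos": TCP position; "tcp_rot": TCP orientation; "ft_force": force on the tool from outside, world axes, zero at the start; "ft_torque": the same for the moment, N m; "grip_width": opening from 0.0 (shut) to 1.0 (fully open).
Only numpy, scipy, OpenCV 4.12 (cv2) and the standard library are available. Lean on these libraries where they do the work, as an engineer would, in place of code of your own. Each camera call takes 0.05 s, during which the arm holds its last target. There are 200 camera calls.

## Task

Line up the four planed wooden blanks on the sorting board in order of length: one to a bay, the longest in the bay next to the thick stop, then shorter and shorter down to the shortest next to the thin strip. Lay each one flat in the middle of its bay, its length square to the rail (parallel to the bay lines), let go of it, and leave the sanding block, the thread spool and the paint jar where they stand.

Things in the scene. Friction and masses are not known exactly. Their poses are not given: they have to be found in the camera images.
- blank_a: Longest blank: planed pale wood, 108 mm long, 40 wide, 16 high, with two small dark pilot holes on top. Origin at the centre of its underside; y along its length, x across its width, z up. Lies flat and loose on the worktop at the start; pinch it across its width.
- blank_b: Second longest blank: planed reddish wood, 90 mm long, 42 wide, 22 high. Origin at the centre of its underside; y along its length, x across its width, z up. Lies flat and loose on the worktop at the start; pinch it across its width.
- blank_c: Third longest blank: planed dark brown wood, 70 mm long, 45 wide, 30 high. Origin at the centre of its underside; y along its length, x across its width, z up. Lies flat and loose on the worktop at the start; pinch it across its width.
- blank_d: Shortest blank: planed light wood, 55 mm long, 38 wide, 38 high. Origin at the centre of its underside; y along its length, x across its width, z up. Lies flat and loose on the worktop at the start; pinch it across its width.
- board: Fixed plywood sorting board, 140 (x) by 390 mm (y), top face 10 mm above the worktop. Origin: centre of its underside; y along the row, x away from the robot, to the rail (12 mm deep, 10 mm above the top face) along the far edge. Five flat dark lines at y = -150, -75, 0, 75, 150 mm bound four bays 75 mm wide, 128 mm deep, with middles at x = -6, y = -112.5, -37.5, 37.5, 112.5 mm.
- thick_stop: Thick stop, fixed on one end of the board just beyond the last bay: round-topped wooden bar 100 mm long, 26 thick, 46 high. It may be at either end (board y = +178 or -178 mm, x = -6 mm). Origin at the centre of its underside. It marks the end for the longest blank.
- thin_strip: Thin strip, fixed on the other end of the board: wooden lath 100 mm long, 10 thick, 8 high. Origin at the centre of its underside. It marks the end for the shortest blank.
- sanding_block: Bystander, loose: cork sanding block 105 x 65 x 32 mm wrapped in abrasive paper, lying to the right of the board; not one of the blanks. Origin at the centre of its underside.
- spool: Bystander, loose: wooden thread spool with green thread, 30 mm across, 40 high, standing to the right of the blanks. Origin at the centre of its underside.
- paint_jar: Bystander, loose: white paint jar, 36 mm across, 55 high, standing to the left of the blanks. Origin at the centre of its underside.
Mind the look-alikes: they are no part of the job. Leave any red look-alike of the blank_d alone.

How it is judged:
At the end, for the whole second after the job is handed in: Bays counted from the thick stop hold blank_a, b, c, d: each middle within 12 mm of the bay's middle along the row and 15 mm across it, flat on the board (height 4 mm, tilt 0.1 rad), length within 0.2 rad of square to the rail, released and at rest (((y of thick_stop in the frame of board above 0.05 m and y of blank_a in the frame of board between 0.1005 and 0.1245 m and y of blank_b in the frame of board between 0.0255 and 0.0495 m and y of blank_c in the frame of board between -0.0495 and -0.0255 m and y of blank_d in the frame of board between -0.1245 and -0.1005 m) or (y of thick_stop in the frame of board below -0.05 m and y of blank_a in the frame of board between -0.1245 and -0.1005 m and y of blank_b in the frame of board between -0.0495 and -0.0255 m and y of blank_c in the frame of board between 0.0255 and 0.0495 m and y of blank_d in the frame of board between 0.1005 and 0.1245 m)) and x of blank_a in the frame of board between -0.021 and 0.009 m and z of blank_a in the frame of board between 0.006 and 0.014 m and angle between the y axis of each of blank_a, blank_b, blank_c, blank_d and the x axis of board, either way round below 0.2 rad and angle between each of blank_a, blank_b, blank_c, blank_d's own z axis and vertical below 0.1 rad and linear speed of each of blank_a, blank_b, blank_c, blank_d below 0.02 m/s and angular speed of each of blank_a, blank_b, blank_c, blank_d below 0.2 rad/s and contact force between each of blank_a, blank_b, blank_c, blank_d and the fingers below 0.1 N and x of blank_b in the frame of board between -0.021 and 0.009 m and z of blank_b in the frame of board between 0.006 and 0.014 m and x of blank_c in the frame of board between -0.021 and 0.009 m and z of blank_c in the frame of board between 0.006 and 0.014 m and x of blank_d in the frame of board between -0.021 and 0.009 m and z of blank_d in the frame of board between 0.006 and 0.014 m); the robot touches nothing.
It fails at once if the sanding block is moved by more than 20 mm or tipped over (distance of sanding_block from where it was at the start of the episode above 0.02 m or angle between sanding_block's own z axis and vertical above 0.5 rad).
It fails at once if the spool is moved by more than 20 mm or tipped over (distance of spool from where it was at the start of the episode above 0.02 m or angle between spool's own z axis and vertical above 0.5 rad).
It fails at once if the paint jar is moved by more than 20 mm or tipped over (distance of paint_jar from where it was at the start of the episode above 0.02 m or angle between paint_jar's own z axis and vertical above 0.5 rad).
It also fails if it takes over 90 s, if anything falls off the work surface, if the arm or the gripper's body presses on something with over 40 N, if the wrist force passes 120 N, or if a joint passes its speed limit or range.

## Working session

There is one attempt and no reset: what is moved stays moved. The work goes in short steps, Python scripts to look and compute and a tool call to move; the robot and the scene stay as the last step left them, time stands still between calls to the robot, and variables do not carry over. Pictures are saved under pics/ and viewed, about 12 in all and at most 16, crops included, and the job is handed in when it is done.

Besides the shell and the picture viewer there is one more tool, called after "Request:" by a JSON object that holds its "api" and its "payload". play_rows: Moves the arm, as the interface text tells. Its arguments: {"type":"object","properties":{"motion":{"type":"array"},"grip_force":{"type":"number"}},"required":["motion"]}

```bash
ls; mkdir -p pics; python3 - <<'E'
from rig import *
import cv2
s=observe();print(s)
for n in("scene","top"):
    c=capture(n);cv2.imwrite(f"pics/{n}0.png",c["color"][:,:,::-1]);print({k:v for k,v in c.items() if k!="color"})
E
```

```text
pics
{'clock': 0.0, 'joint_positions': array([ 9.38515267e-01,  5.28415416e-01,  1.43387772e+00, -9.36027830e-06,
        1.18139894e+00, -1.78488537e-01]), 'joint_velocities': array([ 0.00035775, -0.00034703,  0.00188989,  0.00152628,  0.00157758,
        0.00108285]), 'joint_torque': array([ 2.18459070e-03, -4.40043032e+01, -1.76595122e+01,  6.34928816e-02,
        5.80347993e-02, -1.61992707e-04]), 'tcp_pos': array([0.27354707, 0.56120225, 0.24061059]), 'tcp_rot': array([-7.06524923e-01, -3.06027224e+00,  3.03504635e-03]), 'ft_force': array([0.12082103, 0.52700564, 0.02243957]), 'ft_torque': array([-0.03011853,  0.03409967,  0.03204071]), 'grip_width': 1.0023861265905947}
{'fx': 414.28401831796657, 'fy': 414.28401831796657, 'cx': 283.3424584694278, 'cy': 207.6976488473242, 'k1': 0.015309093933764978, 'R': array([[ 0.85406027, -0.51994528,  0.01542598],
       [-0.32717241, -0.55999469, -0.76115975],
       [ 0.40439988,  0.64502935, -0.64838097]]), 't': array([-0.38408743,  0.27125685,  1.13364197])}
{'fx': 530.3410144643037, 'fy': 530.3410144643037, 'cx': 279.9884925317327, 'cy': 213.35757528502666, 'k1': -0.16930970191477954, 'R': array([[-0.18673335, -0.9824084 ,  0.00209731],
       [-0.88178213,  0.16666463, -0.44122916],
       [ 0.43311768, -0.08424157, -0.89739202]]), 't': array([0.18407931, 0.44867992, 1.55033348])}
```

View pics/top0.png

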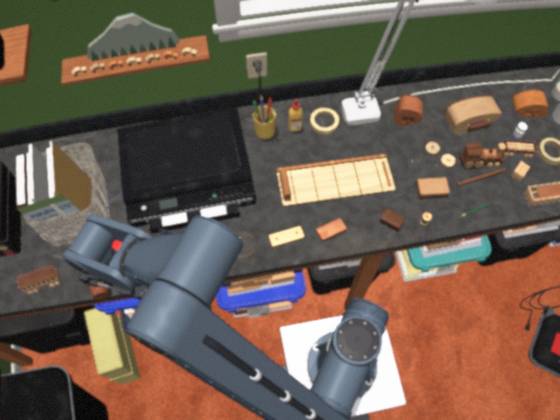

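View pics/scene0.png

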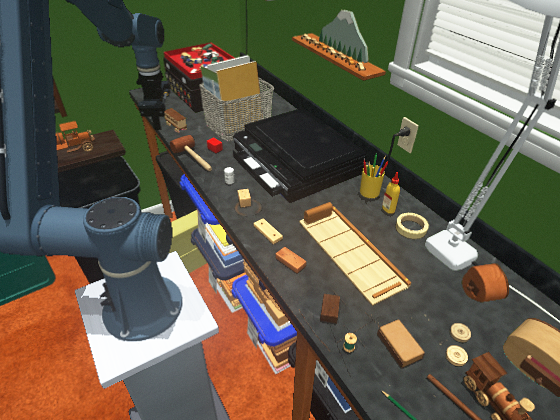

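```bash
cat > h.py <<'E'
from rig import *
import cv2, numpy as np
def K(c): return np.array([[c["fx"],0,c["cx"]],[0,c["fy"],c["cy"]],[0,0,1]]),np.array([c["k1"],0,0,0.])
def proj(c,P):
    k,d=K(c); return cv2.projectPoints(np.asarray(P,float),cv2.Rodrigues(c["R"])[0],c["t"],k,d)[0][:,0]
def back(c,uv,z):
    k,d=K(c); n=cv2.undistortPoints(np.asarray(uv,float).reshape(-1,1,2),k,d)[:,0]
    r=np.c_[n,np.ones(len(n))]@c["R"]; o=-c["R"].T@c["t"]
    return o+r*((z-o[2])/r[:,2])[:,None]
def crop(c,name,x0,y0,w,h,s):
    im=cv2.resize(c["color"][y0:y0+h,x0:x0+w,::-1],None,fx=s,fy=s,interpolation=cv2.INTER_CUBIC)
    for x in range((x0+19)//20*20,x0+w,20): cv2.putText(im,str(x),((x-x0)*s,10),0,.35,(0,255,255));cv2.line(im,((x-x0)*s,12),((x-x0)*s,18),(0,255,255))
    for y in range((y0+19)//20*20,y0+h,20): cv2.putText(im,str(y),(0,(y-y0)*s+4),0,.35,(0,255,255))
    cv2.imwrite(name,im)
E
python3 - <<'E'
from h import *
crop(capture("top"),"pics/t1.png",225,140,225,120,3)
c=capture("scene");crop(c,"pics/s1.png",200,170,230,190,3)
print(back(c,[[244,198],[267,230],[290,259],[330,308]],.02).round(3))
E
```

```text
[[ 0.444  0.259  0.02 ]
 [ 0.433  0.075  0.02 ]
 [ 0.43  -0.07   0.02 ]
 [ 0.429 -0.275  0.02 ]]
```

View pics/t1.png

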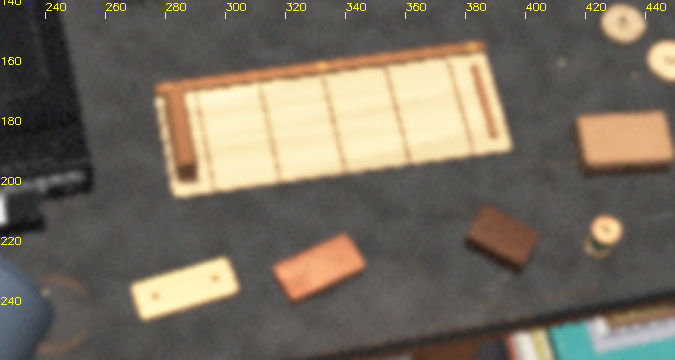

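View pics/s1.png

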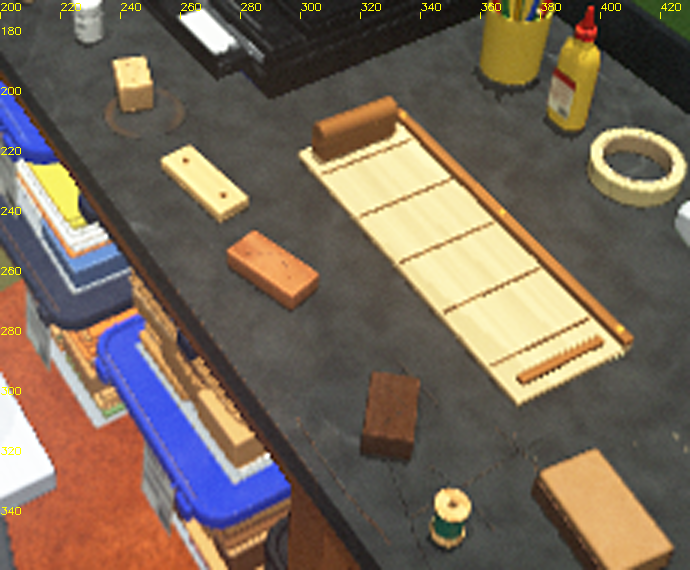

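```bash
cat > fit.py <<'E'
from h import *
from scipy.optimize import least_squares, minimize
def tf(p,P): c,s=np.cos(p[2]),np.sin(p[2]); P=np.asarray(P,float); return np.c_[p[0]+c*P[:,0]-s*P[:,1],p[1]+s*P[:,0]+c*P[:,1],P[:,2]]
DIM=dict(a=(.04,.108,.016),b=(.042,.09,.022),c=(.045,.07,.03),d=(.038,.055,.038))
def maskfit(cams,n,p0,z0=0,R=.085):
    w,l,h=DIM[n]; B=[(x*w/2,y*l/2,z0+z*h) for x in(-1,1) for y in(-1,1) for z in(0,1)]
    S=8; data=[]
    for c in cams:
        u=proj(c,[[p0[0],p0[1],z0+h/2]])[0]; r=int(R*c["fx"]/1.0)
        x0,y0=int(u[0])-r,int(u[1])-r
        f=c["color"][y0:y0+2*r,x0:x0+2*r].astype(float); m=f[...,0]-f[...,2]
        t,_=cv2.threshold(np.clip(m,0,255).astype(np.uint8),0,1,cv2.THRESH_OTSU)
        hi=np.median(m[m>t]);lo=np.median(m[m<=t]); soft=np.clip((m-lo)/(hi-lo),0,1)
        k=(soft>.4).astype(np.uint8); _,lab=cv2.connectedComponents(k)
        l0=lab[r-3:r+4,r-3:r+4]; l0=l0[l0>0]
        if len(l0): soft=soft*cv2.dilate((lab==np.bincount(l0).argmax()).astype(np.uint8),np.ones((3,3)))
        data.append((c,x0,y0,soft,r))
    def cost(p):
        e=0
        for c,x0,y0,soft,r in data:
            hull=cv2.convexHull((((proj(c,tf(p,B))-[x0,y0]+.5)*S)).astype(np.float32))
            im=np.zeros((2*r*S,2*r*S),np.uint8); cv2.fillConvexPoly(im,np.round(hull).astype(int),255)
            im=cv2.resize(im,(2*r,2*r),interpolation=cv2.INTER_AREA)/255.
            e+=np.abs(im-soft).sum()/soft.sum()
        return e
    best=None
    for dy in np.linspace(-1.4,1.4,7):
        q=minimize(cost,[p0[0],p0[1],p0[2]+dy],method="Nelder-Mead",options=dict(initial_simplex=np.array([p0[0],p0[1],p0[2]+dy])+np.array([[0,0,0],[.015,0,0],[0,.015,0],[0,0,.25]]),xatol=1e-4,fatol=1e-4))
        if best is None or q.fun<best.fun: best=q
    return best.x,best.fun/len(cams)
E
python3 - <<'E'
from fit import *
s=capture("scene");t=capture("top")
ob=[(t,(-.07,.195,.01),(283.3,205.3)),(t,(-.07,-.195,.01),(395.7,190)),(t,(.07,.195,.02),(277.7,169)),(t,(.07,-.195,.02),(386.7,155.3)),
(s,(-.07,.195,.01),(300.3,221.7)),(s,(-.07,-.195,.01),(372.7,304.3)),(s,(.07,-.195,.01),(409.3,287.3))]
f=lambda p:np.concatenate([proj(c,tf(p,[P]))[0]-u for c,P,u in ob])
r=least_squares(f,[.6,-.05,0]);p=r.x;print("board",p.round(4));print(r.fun.round(1).reshape(-1,2))
np.save("board.npy",p)
for y in(.1125,.0375,-.0375,-.1125):print(tf(p,[(-.006,y,.01)]).round(4))
for n,p0,cs in(("a",(.433,.075,-1.57),(s,t)),("b",(.43,-.07,-1.5),(s,t)),("c",(.429,-.275,-1.57),(s,t)),("d",(.444,.259,0),(s,))):
    for cc in {1:[cs],2:[cs,cs[:1],cs[1:]]}[len(cs)]: x,e=maskfit(cc,n,p0);print(n,x.round(4),round(e,3))
o=s["color"][:,:,::-1].copy()
E
```

```text
board [ 0.6128 -0.1282 -0.0362]
[[ 0.7 -0.6]
 [ 0.8 -0.5]
 [ 0.1 -1.4]
 [ 0.5 -1.6]
 [-2.2 -0.6]
 [-1.7  1.1]
 [ 0.4 -1.2]]
[[ 0.6109 -0.0155  0.01  ]]
[[ 0.6081 -0.0905  0.01  ]]
[[ 0.6054 -0.1654  0.01  ]]
[[ 0.6027 -0.2404  0.01  ]]
a [0.4394 0.0847 0.1256] 0.155
a [ 0.4399  0.0844 -3.0255] 0.141
a [ 0.4377  0.0845 -3.0253] 0.143
b [ 0.4349 -0.0641 -2.8802] 0.091
b [ 0.4356 -0.0633 -2.8917] 0.09
b [ 0.434  -0.0643 -2.8695] 0.076
c [ 0.4308 -0.2721 -3.8725] 0.327
c [ 0.439  -0.2634 -0.746 ] 0.304
c [ 0.4308 -0.2732 -0.6957] 0.314
d [ 0.4461  0.2636 -0.3309] 0.126
```

```bash
cat > ov.py <<'E'
from fit import *
def box(p,dim,z0): w,l,h=dim; return tf(p,[(x*w/2,y*l/2,z0+z*h) for z in(0,1) for x,y in((-1,-1),(1,-1),(1,1),(-1,1))])
def overlay(c,items,x0,y0,w,h,s):
    im=cv2.resize(c["color"][y0:y0+h,x0:x0+w,::-1],None,fx=s,fy=s,interpolation=cv2.INTER_CUBIC)
    for p,dim,z0 in items:
        q=((proj(c,box(p,dim,z0))-[x0,y0]+.5)*s-.5).round().astype(int)
        for k in(0,4): cv2.polylines(im,[q[k:k+4].reshape(-1,1,2)],True,((255,0,0),(0,255,0))[k//4],1)
    return im
E
python3 - <<'E'
from ov import *
b=np.load("board.npy")
it=[(b,(.14,.39,.01),0),((.4394,.0847,.1256),DIM["a"],0),((.4349,-.0641,.2615),DIM["b"],0),((.431,-.272,-.73),DIM["c"],0),((.4461,.2636,-.331),DIM["d"],0)]
A=overlay(capture("scene"),it,230,175,200,155,3);B=overlay(capture("top"),it,260,150,150,105,3)
im=np.zeros((800,600,3),np.uint8);im[:465]=A;im[465:465+315,:450]=B
cv2.imwrite("pics/ov.png",np.hstack([im[:465],]));
im2=np.zeros((600,800,3),np.uint8);im2[:465,:600]=A
im3=cv2.resize(B,(200,140));cv2.imwrite("pics/ovA.png",A);cv2.imwrite("pics/ovB.png",overlay(capture("top"),it,260,150,150,105,5))
E
```

```text
(no output)
```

View pics/ovA.png

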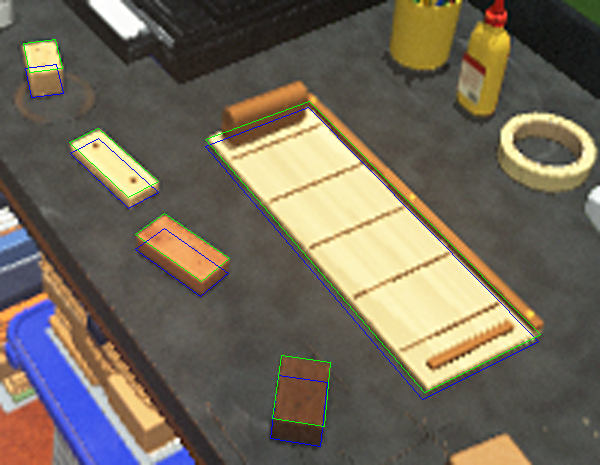

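View pics/ovB.png

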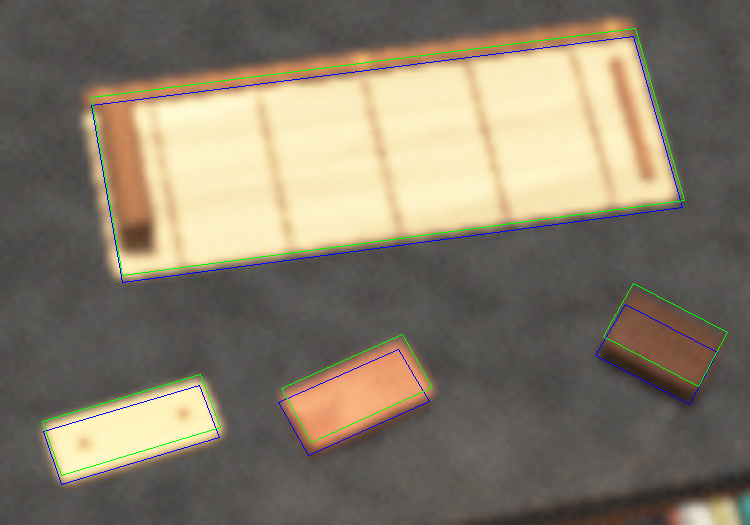

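```bash
python3 - <<'E'
from fit import *
s=capture("scene");t=capture("top")
ys=[.15,.075,0,-.075,-.15]
T=[(184,265),(292,250),(401,235),(507,221),(613,206)],[(150,105),(260,92),(364,77),(468,63),(573,50)]
S=[(233,158),(271,201),(311,248),(355,297),(402,350)],[(323,126),(364,163),(404,208),(453,250),(499,319)]
def mk(c,A,o,k): return [(c,(x,y,.01),((u[0]+.5)/k+o[0]-.5,(u[1]+.5)/k+o[1]-.5)) for x,L in zip((-.07,.058),A) for y,u in zip(ys,L)]
a=mk(t,T,(260,150),5);b=mk(s,S,(230,175),3)
for ob in(a,b,a+b):
    f=lambda p:np.concatenate([proj(c,tf(p,[P]))[0]-u for c,P,u in ob])
    r=least_squares(f,[.6,-.05,0],loss="soft_l1");print("board",r.x.round(4),np.abs(r.fun).max().round(2))
p=r.x;np.save("board.npy",p)
for y in(.1125,.0375,-.0375,-.1125):print(tf(p,[(-.006,y,.01)]).round(4))
E
```

```text
board [ 0.614  -0.1241 -0.0338] 0.45
board [ 0.6212 -0.1254 -0.0271] 6.11
board [ 0.617  -0.1251 -0.0347] 5.37
[[ 0.6149 -0.0124  0.01  ]]
[[ 0.6123 -0.0874  0.01  ]]
[[ 0.6097 -0.1623  0.01  ]]
[[ 0.6071 -0.2373  0.01  ]]
```

```bash
cat > plan.py <<'E'
from h import *
from scipy.spatial.transform import Rotation as Ro
def pose(): o=observe(); return o["tcp_pos"],Ro.from_rotvec(o["tcp_rot"]).as_matrix()
def show():
    o=observe();R=Ro.from_rotvec(o["tcp_rot"]).as_matrix();print("t",round(o["clock"],2),"tcp",o["tcp_pos"].round(4),"yaw",np.degrees(np.arctan2(R[1,1],R[0,1])).round(1),"tilt",np.degrees(np.arccos(-R[2,2])).round(1),"w",round(o["grip_width"]*87,1),"F",o["ft_force"].round(1))
def plan(wps,g,sm=4.2,tm=.13):
    """wps: (x,y,z,yawdeg)"""
    p,R=pose(); p=p.copy()
    rows=[]
    for x,y,z,yaw in wps:
        c,s=np.cos(np.radians(yaw)),np.sin(np.radians(yaw)); T=np.array([[-s,c,0],[c,s,0],[0,0,-1.]])
        d=np.array([x,y,z])-p; rv=Ro.from_matrix(R.T@T).as_rotvec()
        n=max(1,int(np.ceil(max(np.linalg.norm(d)*100/sm,np.linalg.norm(rv)/tm))))
        for i in range(n):
            rem=n-i; sh=((R.T@(np.array([x,y,z])-p))*100/rem).round(2); rv=(Ro.from_matrix(R.T@T).as_rotvec()/rem).round(3)
            rows.append([*(rv+0.).tolist(),*(sh+0.).tolist(),g]); p=p+R@sh/100; R=R@Ro.from_rotvec(rv).as_matrix()
    for i in range(0,len(rows),8): print("[" + ",".join("["+",".join(f"{v:g}" for v in r)+"]" for r in rows[i:i+8])+"]")
E
python3 - <<'E'
from plan import *
show()
s=capture("scene");t=capture("top")
print("jar",back(s,[[229,184]],0).round(3))
print("scanner top near/right corners",back(s,[[234,155],[290,195]],0.0).round(3),back(t,[[250,203],[127,222]],0.).round(3))
plan([(.446,.264,.13,-19)],1)
E
```

```text
t 0.55 tcp [0.2739 0.5618 0.2415] yaw 64.0 tilt 0.0 w 86.8 F [ 0.7  0.6 -0.3]
jar [[0.444 0.384 0.   ]]
scanner top near/right corners [[ 0.548  0.553  0.   ]
 [ 0.608  0.212 -0.   ]] [[0.582 0.18  0.   ]
 [0.589 0.598 0.   ]]
[[0,0,0.121,-2.38,-1.6,0.93,1],[0,0,0.121,-2.55,-1.3,0.93,1],[0,0,0.121,-2.69,-0.99,0.93,1],[0,0,0.121,-2.79,-0.65,0.93,1],[0,0,0.121,-2.85,-0.31,0.93,1],[0,0,0.121,-2.87,0.03,0.93,1],[0,0,0.12,-2.84,0.38,0.93,1],[0,0,0.121,-2.77,0.72,0.93,1]]
[[0,0,0.12,-2.67,1.05,0.93,1],[0,0,0.121,-2.52,1.36,0.93,1],[0,0,0.12,-2.34,1.65,0.93,1],[0,0,0.121,-2.13,1.92,0.93,1]]
```

Request:
{"api": "play_rows", "payload": {"motion": [[0,0,0.121,-2.38,-1.6,0.93,1],[0,0,0.121,-2.55,-1.3,0.93,1],[0,0,0.121,-2.69,-0.99,0.93,1],[0,0,0.121,-2.79,-0.65,0.93,1],[0,0,0.121,-2.85,-0.31,0.93,1],[0,0,0.121,-2.87,0.03,0.93,1],[0,0,0.12,-2.84,0.38,0.93,1],[0,0,0.121,-2.77,0.72,0.93,1]]}}

```text
clock: 1.45
tcp_pos: [0.3894, 0.3624, 0.167]
tcp_rot: [2.054, 2.376, 0.001]
ft_force: [0.4, -0.3, 1.0]
grip_width: 0.999
```

Request:
{"api": "play_rows", "payload": {"motion": [[0,0,0.12,-2.67,1.05,0.93,1],[0,0,0.121,-2.52,1.36,0.93,1],[0,0,0.12,-2.34,1.65,0.93,1],[0,0,0.121,-2.13,1.92,0.93,1],[0,0,0,0,0,0,1],[0,0,0,0,0,0,1]], "grip_force": 20}}

```text
clock: 2.05
tcp_pos: [0.4463, 0.2637, 0.1299]
tcp_rot: [-2.558, -1.823, 0.0]
ft_force: [-0.5, 0.1, 0.5]
grip_width: 1.0
```

```bash
python3 - <<'E'
from plan import *
from ov import *
show()
s=capture("scene")
try: print(maskfit((s,),"d",(.446,.264,-.33)))
except Exception as e: print(e)
im=overlay(s,[((.4461,.2636,-.331),DIM["d"],0)],180,100,160,130,4);cv2.imwrite("pics/d1.png",im)
plan([(.446,.264,.03,-19)],1,2.5)
E
```

```text
t 2.05 tcp [0.4463 0.2637 0.1299] yaw -19.0 tilt 0.0 w 87.0 F [-0.5  0.1  0.5]
(array([ 0.44589455,  0.26321405, -0.34934933]), np.float64(0.1605960698012786))
[[0,0,0,-0.01,0,2,1],[0,0,0,-0.01,0,2,1],[0,0,0,0,0,2,1],[0,0,0,-0.01,0.01,2.01,1],[0,0,0,0,0,2,1]]
```

View pics/d1.png

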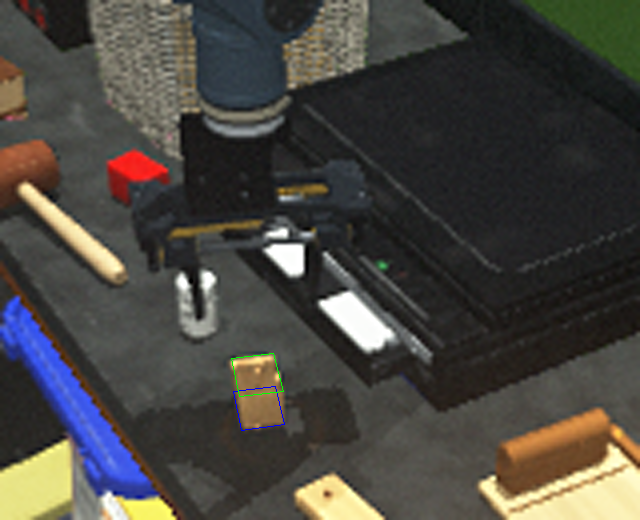

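Request:
{"api": "play_rows", "payload": {"motion": [[0,0,0,0,0,2,1],[0,0,0,0,0,2,1],[0,0,0,0,0,2,1],[0,0,0,0,0,2,1],[0,0,0,0,0,2,1],[0,0,0,0,0,0,1],[0,0,0,0,0,0,-1],[0,0,0,0,0,0,-1]]}}

```text
clock: 2.9
tcp_pos: [0.4465, 0.2648, 0.031]
tcp_rot: [2.556, 1.825, 0.003]
ft_force: [0.4, 0.5, 0.6]
grip_width: 0.894
```

Request:
{"api": "play_rows", "payload": {"motion": [[0,0,0,0,0,0,-1],[0,0,0,0,0,0,-1],[0,0,0,0,0,0,-1],[0,0,0,0,0,0,-1]]}}

```text
clock: 3.3
tcp_pos: [0.4462, 0.264, 0.0303]
tcp_rot: [2.558, 1.824, 0.001]
ft_force: [0.3, 1.2, 0.2]
grip_width: 0.538
```

```bash
python3 - <<'E'
from plan import *
from fit import *
show()
p=np.array([.6155,-.1245,-.034]);np.save("board.npy",p)
for y in(.1125,.0375,-.0375,-.1125):print(tf(p,[(-.006,y,.01)]).round(4))
plan([(.446,.264,.13,-19),(.6057,-.2372,.13,-92)],-1)
E
```

```text
t 3.3 tcp [0.4462 0.264  0.0303] yaw -19.0 tilt 0.0 w 46.8 F [0.3 1.2 0.2]
[[ 0.6133 -0.0119  0.01  ]]
[[ 0.6108 -0.0868  0.01  ]]
[[ 0.6082 -0.1618  0.01  ]]
[[ 0.6057 -0.2367  0.01  ]]
[[0,0,0,0,-0.01,-3.32,-1],[0,0,0,0,0,-3.33,-1],[0,0,-0.001,0,-0.01,-3.32,-1],[0,0,0.098,-3.25,2.42,0,-1],[0,0,0.098,-2.99,2.72,0,-1],[0,0,0.098,-2.71,3,0,-1],[0,0,0.098,-2.41,3.25,0,-1],[0,0,0.098,-2.08,3.47,0,-1]]
[[0,0,0.098,-1.73,3.66,0,-1],[0,0,0.098,-1.36,3.81,0,-1],[0,0,0.098,-0.98,3.93,0,-1],[0,0,0.098,-0.59,4,0,-1],[0,0,0.098,-0.2,4.04,0,-1],[0,0,0.098,0.2,4.04,0,-1],[0,0,0.098,0.59,4.01,0,-1],[0,-0.001,0.099,0.98,3.93,0,-1]]
```

Still closing (about 80 mm/s); let it finish, then lift.

Request:
{"api": "play_rows", "payload": {"motion": [[0,0,0,0,0,0,-1],[0,0,0,0,0,0,-1],[0,0,0,0,0,0,-1],[0,0,0,0,0,0,-1],[0,0,0,0,0,-3.3,-1],[0,0,0,0,0,-3.3,-1],[0,0,0,0,0,-3.4,-1],[0,0,0,0,0,0,-1]]}}

```text
clock: 4.1
tcp_pos: [0.4488, 0.265, 0.1336]
tcp_rot: [2.556, 1.823, 0.014]
ft_force: [1.1, -0.0, -1.6]
grip_width: 0.432
```

Request:
{"api": "play_rows", "payload": {"motion": [[0,0,0.098,-3.25,2.42,0,-1],[0,0,0.098,-2.99,2.72,0,-1],[0,0,0.098,-2.71,3,0,-1],[0,0,0.098,-2.41,3.25,0,-1],[0,0,0.098,-2.08,3.47,0,-1],[0,0,0.098,-1.73,3.66,0,-1],[0,0,0.098,-1.36,3.81,0,-1],[0,0,0.098,-0.98,3.93,0,-1]]}}

```text
clock: 4.9
tcp_pos: [0.5437, -0.0461, 0.1287]
tcp_rot: [-3.061, -0.701, 0.003]
ft_force: [0.8, 0.4, -1.4]
grip_width: 0.433
```

Request:
{"api": "play_rows", "payload": {"motion": [[0,0,0.098,-0.59,4,0,-1],[0,0,0.098,-0.2,4.04,0,-1],[0,0,0.098,0.2,4.04,0,-1],[0,0,0.098,0.59,4.01,0,-1],[0,0,0.098,0.98,3.93,0,-1],[0,0,0,0,0,0,-1],[0,0,0,0,0,0,-1]]}}

```text
clock: 5.6
tcp_pos: [0.6044, -0.2379, 0.1283]
tcp_rot: [-3.139, 0.057, 0.004]
ft_force: [-0.4, 0.3, -0.7]
grip_width: 0.432
```

```bash
python3 - <<'E'
from plan import *
show()
plan([(.6057,-.2372,.06,-92),(.6057,-.2372,.0415,-92)],-1,3)
E
```

```text
t 5.6 tcp [ 0.6044 -0.2379  0.1283] yaw -92.1 tilt 0.2 w 37.6 F [-0.4  0.3 -0.7]
[[-0.001,0.001,-0.001,0.05,-0.02,2.28,-1],[0,0.001,0,0.04,-0.02,2.27,-1],[-0.001,0,-0.001,0.04,-0.03,2.28,-1],[0,0,0,0.01,0,1.85,-1]]
```

Request:
{"api": "play_rows", "payload": {"motion": [[0,0,0,0,0,2.3,-1],[0,0,0,0,0,2.3,-1],[0,0,0,0,0,2.3,-1],[0,0,0,0,0,1,-1],[0,0,0,0,0,0.6,-1],[0,0,0,0,0,0,-1],[0,0,0,0,0,0,-1]]}}

```text
clock: 6.3
tcp_pos: [0.6059, -0.2373, 0.0457]
tcp_rot: [3.14, -0.054, 0.002]
ft_force: [-0.3, -0.1, 0.4]
grip_width: 0.434
```

Request:
{"api": "play_rows", "payload": {"motion": [[0,0,0,0,0,0.3,-1],[0,0,0,0,0,0.1,-1],[0,0,0,0,0,0,-1]]}}

```text
clock: 6.6
tcp_pos: [0.6054, -0.2375, 0.0413]
tcp_rot: [3.141, -0.055, 0.001]
ft_force: [-0.9, -0.3, -1.3]
grip_width: 0.432
```

Now release, rise, and plan to blank c.

Request:
{"api": "play_rows", "payload": {"motion": [[0,0,0,0,0,0.1,0.2],[0,0,0,0,0,0,0.2],[0,0,0,0,0,0,0.2],[0,0,0,0,0,0,0.2],[0,0,0,0,0,-2.5,0.2],[0,0,0,0,0,-3.5,0.2],[0,0,0,0,0,-3,0.2],[0,0,0,0,0,0,1]]}}

```text
clock: 7.4
tcp_pos: [0.6083, -0.239, 0.1349]
tcp_rot: [3.136, -0.055, 0.014]
ft_force: [0.3, -0.1, 0.2]
grip_width: 0.638
```

```bash
python3 - <<'E'
from plan import *
from fit import *
show()
s=capture("scene")
b=np.load("board.npy")
d=tf(b,[(-.006,-.1125,0)])[0]
print(maskfit((s,),"c",(.431,-.27,-.73)))
plan([(.432,-.27,.13,-42)],1)
E
```

```text
t 7.4 tcp [ 0.6083 -0.239   0.1349] yaw -92.0 tilt 0.6 w 55.5 F [ 0.3 -0.1  0.2]
(array([ 0.43266829, -0.27006943, -0.73430792]), np.float64(0.5183148102385697))
[[0.001,0,-0.125,-2.48,0.54,0.03,1],[0.001,-0.001,-0.125,-2.53,0.23,0.02,1],[0.001,-0.001,-0.125,-2.54,-0.09,0.03,1],[0,0,-0.124,-2.51,-0.41,0.03,1],[0.001,-0.001,-0.125,-2.44,-0.71,0.03,1],[0,0,-0.124,-2.33,-1.01,0.03,1],[0.001,-0.001,-0.125,-2.18,-1.29,0.04,1]]
```

Request:
{"api": "play_rows", "payload": {"motion": [[0,0,-0.125,-2.48,0.54,0.03,1],[0,0,-0.125,-2.53,0.23,0.03,1],[0,0,-0.125,-2.54,-0.09,0.03,1],[0,0,-0.125,-2.51,-0.41,0.03,1],[0,0,-0.125,-2.44,-0.71,0.03,1],[0,0,-0.125,-2.33,-1.01,0.03,1],[0,0,-0.125,-2.18,-1.29,0.03,1],[0,0,0,0,0,0,1]]}}

```text
clock: 8.25
tcp_pos: [0.4266, -0.2678, 0.1264]
tcp_rot: [-2.864, -1.276, 0.005]
ft_force: [-0.1, -0.4, 1.0]
grip_width: 1.001
```

```bash
python3 - <<'E'
from plan import *
from ov import *
import time
show()
s=capture("scene");t=capture("top")
print("spool",back(s,[[350,350]],0).round(3))
b=np.load("board.npy");d=tf(b,[(-.006,-.1125,0)])[0]
it=[((.4315,-.271,-.73),DIM["c"],0)]
for yaw in (b[2]+np.pi/2,): it.append(((d[0],d[1],yaw),DIM["d"],.01))
A=overlay(s,it,280,200,180,170,3);B=overlay(t,it,330,145,130,115,4)
im=np.zeros((510,540+260*1,3),np.uint8);im[:,:540]=A;im[:230,540:]=cv2.resize(B,(260,230));cv2.imwrite("pics/c1.png",im)
plan([(.432,-.271,.029,-42)],1,2.5)
E
```

```text
t 8.25 tcp [ 0.4266 -0.2678  0.1264] yaw -42.0 tilt 0.4 w 87.1 F [-0.1 -0.4  1. ]
spool [[ 0.407 -0.393 -0.   ]]
[[0,0,0,0,0.07,2.45,1],[0,0,0,-0.01,0.07,2.45,1],[-0.001,0,-0.001,0,0.07,2.46,1],[0,0,0,-0.01,0.06,2.45,1]]
```

View pics/c1.png

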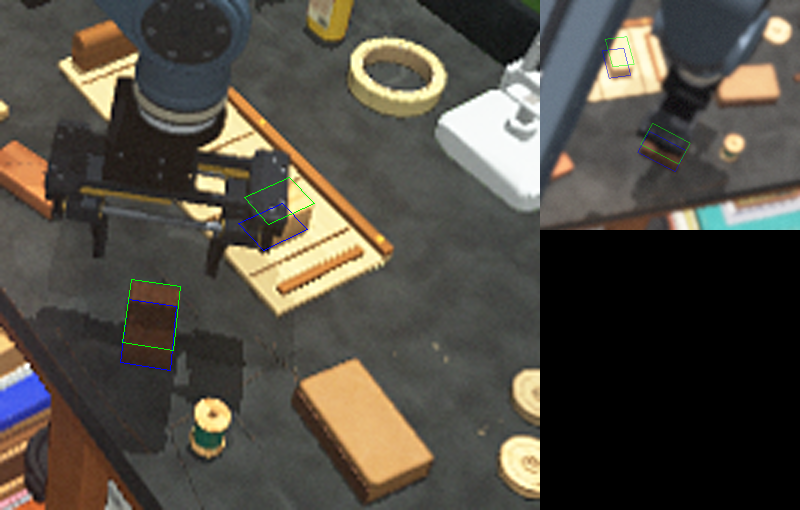

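Request:
{"api": "play_rows", "payload": {"motion": [[0,0,0,0,0.07,2.45,1],[0,0,0,0,0.07,2.45,1],[0,0,0,0,0.07,2.45,1],[0,0,0,0,0.07,2.25,1],[0,0,0,0,0,0,-1],[0,0,0,0,0,0,-1],[0,0,0,0,0,0,-1],[0,0,0,0,0,0,-1]]}}

```text
clock: 9.15
tcp_pos: [0.4333, -0.2715, 0.0329]
tcp_rot: [2.867, 1.28, 0.001]
ft_force: [0.1, -0.4, -0.2]
grip_width: 0.72
```

Request:
{"api": "play_rows", "payload": {"motion": [[0,0,0,0,0,0,-1],[0,0,0,0,0,0,-1],[0,0,0,0,0,0,-1],[0,0,0,0,0,0,-1]]}}

```text
clock: 9.55
tcp_pos: [0.4326, -0.2711, 0.0324]
tcp_rot: [2.868, 1.28, 0.0]
ft_force: [-0.0, 1.0, 5.9]
grip_width: 0.519
```

```bash
python3 - <<'E'
from plan import *
show()
p,_=pose()
plan([(p[0],p[1],.13,-42),(.6082,-.1618,.13,-92)],-1)
E
```

```text
t 9.55 tcp [ 0.4326 -0.2711  0.0324] yaw -41.9 tilt 0.0 w 45.2 F [-0.   1.   5.9]
[[0,0,0.001,0,0,-3.25,-1],[0,0,0,0,0,-3.25,-1],[0,0,0.001,0,0,-3.26,-1],[0,0,0.125,2.84,0.82,0,-1],[0,0,0.125,2.92,0.46,0,-1],[0,0,0.125,2.95,0.09,0,-1],[0,0,0.124,2.94,-0.28,0,-1],[0,0,0.125,2.89,-0.64,0,-1]]
[[0,0,0.124,2.79,-0.99,0,-1],[0,0,0.125,2.64,-1.33,0.01,-1]]
```

Request:
{"api": "play_rows", "payload": {"motion": [[0,0,0,0,0,-1.25,-1],[0,0,0,0,0,-3.25,-1],[0,0,0,0,0,-3.25,-1],[0,0,0,0,0,-2,-1],[0,0,0.125,2.84,0.82,0,-1],[0,0,0.125,2.92,0.46,0,-1],[0,0,0.125,2.95,0.09,0,-1],[0,0,0.125,2.94,-0.28,0,-1]]}}

```text
clock: 10.35
tcp_pos: [0.5335, -0.2078, 0.1301]
tcp_rot: [3.097, 0.523, 0.001]
ft_force: [-0.0, -0.7, -0.8]
grip_width: 0.51
```

Request:
{"api": "play_rows", "payload": {"motion": [[0,0,0.125,2.89,-0.64,0,-1],[0,0,0.125,2.79,-0.99,0,-1],[0,0,0.125,2.64,-1.33,0,-1],[0,0,0,0,0,0,-1],[0,0,0,0,0,0,-1],[0,0,0,0,0,0,-1]]}}

```text
clock: 10.95
tcp_pos: [0.6069, -0.1617, 0.1293]
tcp_rot: [-3.141, 0.055, 0.002]
ft_force: [-0.1, -0.4, -0.9]
grip_width: 0.512
```

```bash
python3 - <<'E'
from plan import *
show()
plan([(.6082,-.1618,.06,-92),(.6082,-.1618,.0434,-92)],-1,2.5)
E
```

```text
t 10.95 tcp [ 0.6069 -0.1617  0.1293] yaw -92.0 tilt 0.1 w 44.5 F [-0.1 -0.4 -0.9]
[[0,0.001,0,0.05,0,2.31,-1],[0,0,0,0.05,0,2.31,-1],[0,0.001,0,0.04,0.01,2.31,-1],[0,0,0,0,0,1.66,-1]]
```

Request:
{"api": "play_rows", "payload": {"motion": [[0,0,0,0.05,0,2.3,-1],[0,0,0,0.05,0,2.3,-1],[0,0,0,0,0,2.3,-1],[0,0,0,0,0,1.3,-1],[0,0,0,0,0,0.4,-1],[0,0,0,0,0,0,-1],[0,0,0,0,0,0,-1],[0,0,0,0,0,0,-1]]}}

```text
clock: 11.75
tcp_pos: [0.6096, -0.162, 0.0442]
tcp_rot: [3.14, -0.056, 0.003]
ft_force: [0.0, -0.8, -1.3]
grip_width: 0.512
```

Request:
{"api": "play_rows", "payload": {"motion": [[0,0,0,-0.1,0,0.1,-1],[0,0,0,0,0,0,0.33],[0,0,0,0,0,0,0.33],[0,0,0,0,0,0,0.33],[0,0,0,0,0,0,0.33],[0,0,0,0,0,-2.5,0.33],[0,0,0,0,0,-3.5,0.33],[0,0,0,0,0,-3,0.33]]}}

```text
clock: 12.55
tcp_pos: [0.6081, -0.1615, 0.1334]
tcp_rot: [-3.141, 0.055, 0.0]
ft_force: [0.4, -0.2, -0.7]
grip_width: 0.663
```

```bash
python3 - <<'E'
from plan import *
show()
plan([(.435,-.064,.13,-165)],1)
E
```

```text
t 12.55 tcp [ 0.6081 -0.1615  0.1334] yaw -92.0 tilt 0.0 w 57.7 F [ 0.4 -0.2 -0.7]
[[0,0,0.127,-1.76,-0.91,0.03,1],[0,0,0.127,-1.87,-0.68,0.03,1],[0,0,0.127,-1.94,-0.44,0.03,1],[0,0,0.128,-1.98,-0.19,0.04,1],[0,0,0.127,-1.98,0.06,0.03,1],[0,0,0.128,-1.96,0.31,0.04,1],[0,0,0.127,-1.91,0.56,0.03,1],[0,0,0.128,-1.82,0.8,0.04,1]]
[[0,0,0.127,-1.7,1.02,0.03,1],[0,0,0.128,-1.56,1.23,0.04,1]]
```

```bash
python3 - <<'E'
from plan import *
plan([(.435,-.064,.13,15)],1,tm=.134)
E
```

```text
[[0,0,-0.133,-1.26,-0.65,0.02,1],[0,0,-0.133,-1.16,-0.81,0.02,1],[0,0,-0.133,-1.04,-0.96,0.02,1],[0,0,-0.134,-0.91,-1.09,0.03,1],[0,0,-0.133,-0.75,-1.2,0.02,1],[0,0,-0.134,-0.59,-1.29,0.03,1],[0,0,-0.133,-0.41,-1.36,0.02,1],[0,0,-0.134,-0.23,-1.4,0.03,1]]
[[0,0,-0.133,-0.04,-1.42,0.02,1],[0,0,-0.134,0.15,-1.41,0.03,1],[0,0,-0.133,0.34,-1.38,0.02,1],[0,0,-0.134,0.52,-1.32,0.03,1],[0,0,-0.133,0.7,-1.24,0.02,1],[0,0,-0.134,0.85,-1.14,0.03,1]]
```

Request:
{"api": "play_rows", "payload": {"motion": [[0,0,-0.133,-1.26,-0.65,0.02,1],[0,0,-0.133,-1.16,-0.81,0.02,1],[0,0,-0.133,-1.04,-0.96,0.02,1],[0,0,-0.134,-0.91,-1.09,0.03,1],[0,0,-0.133,-0.75,-1.2,0.02,1],[0,0,-0.134,-0.59,-1.29,0.03,1],[0,0,-0.133,-0.41,-1.36,0.02,1],[0,0,-0.134,-0.23,-1.4,0.03,1]]}}

```text
clock: 13.35
tcp_pos: [0.5088, -0.1057, 0.1306]
tcp_rot: [2.728, 1.557, 0.0]
ft_force: [1.0, 0.6, 0.6]
grip_width: 1.0
```

Request:
{"api": "play_rows", "payload": {"motion": [[0,0,-0.133,-0.04,-1.42,0.02,1],[0,0,-0.134,0.15,-1.41,0.03,1],[0,0,-0.133,0.34,-1.38,0.02,1],[0,0,-0.134,0.52,-1.32,0.03,1],[0,0,-0.133,0.7,-1.24,0.02,1],[0,0,-0.134,0.85,-1.14,0.03,1],[0,0,0,0,0,0,1],[0,0,0,0,0,0,1]]}}

```text
clock: 14.15
tcp_pos: [0.4357, -0.0643, 0.1292]
tcp_rot: [1.915, 2.489, 0.001]
ft_force: [-0.5, 0.1, -0.6]
grip_width: 0.996
```

```bash
python3 - <<'E'
from plan import *
from ov import *
show()
s=capture("scene");t=capture("top")
b=np.load("board.npy")
it=[((.435,-.064,.262),DIM["b"],0)]
for n,y in(("d",-.1125),("c",-.0375)):
    q=tf(b,[(-.006,y,0)])[0];it.append(((q[0],q[1],b[2]+np.pi/2),DIM[n],.01))
A=overlay(s,it,260,180,180,150,3)
cv2.imwrite("pics/b1.png",A)
plan([(.435,-.064,.025,15)],1,2.5)
E
```

```text
t 14.15 tcp [ 0.4357 -0.0643  0.1292] yaw 14.9 tilt 0.1 w 86.7 F [-0.5  0.1 -0.6]
[[0,0,0,0.02,-0.03,2.08,1],[0,0,0,0.02,-0.02,2.08,1],[0.001,0,-0.001,0.03,-0.03,2.09,1],[0,0.001,0,0.02,-0.02,2.08,1],[0.001,0,-0.001,0.02,-0.02,2.09,1]]
```

View pics/b1.png

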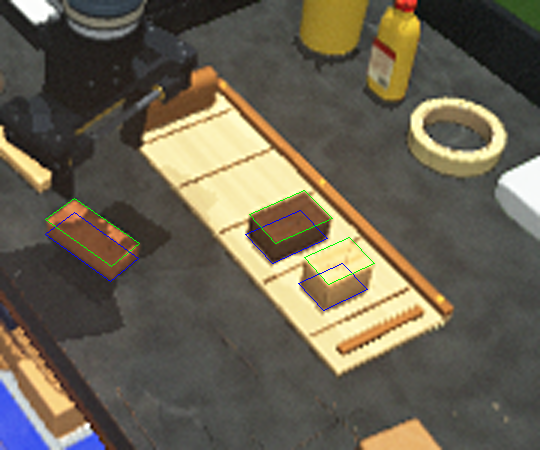

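Request:
{"api": "play_rows", "payload": {"motion": [[0,0,0,0,0,2.1,1],[0,0,0,0,0,2.1,1],[0,0,0,0,0,2.1,1],[0,0,0,0,0,2.1,1],[0,0,0,0,0,2,1],[0,0,0,0,0,0,-1],[0,0,0,0,0,0,-1],[0,0,0,0,0,0,-1]]}}

```text
clock: 15.05
tcp_pos: [0.4358, -0.0644, 0.0256]
tcp_rot: [1.912, 2.491, 0.001]
ft_force: [0.3, -0.3, 0.3]
grip_width: 0.812
```

Request:
{"api": "play_rows", "payload": {"motion": [[0,0,0,0,0,0,-1],[0,0,0,0,0,0,-1],[0,0,0,0,0,0,-1],[0,0,0,0,0,0,-1],[0,0,0,0,0,0,-1]]}}

```text
clock: 15.55
tcp_pos: [0.435, -0.064, 0.0254]
tcp_rot: [1.912, 2.492, 0.0]
ft_force: [-0.6, -0.1, 5.8]
grip_width: 0.479
```

```bash
python3 - <<'E'
from plan import *
show()
p,_=pose()
plan([(p[0],p[1],.13,15),(.6108,-.0868,.13,88)],-1)
E
```

```text
t 15.55 tcp [ 0.435  -0.064   0.0254] yaw 15.0 tilt 0.0 w 41.7 F [-0.6 -0.1  5.8]
[[0,0,0,0,0,-3.49,-1],[0,0,0,0,0,-3.49,-1],[0,0,0,0,0,-3.48,-1],[0,0,-0.127,-0.68,1.64,0,-1],[0,0,-0.127,-0.88,1.54,0,-1],[0,0,-0.127,-1.07,1.42,0,-1],[0,0,-0.128,-1.24,1.27,0,-1],[0,0,-0.127,-1.39,1.1,0,-1]]
[[0,0,-0.128,-1.52,0.92,0,-1],[0,0,-0.127,-1.62,0.72,0,-1],[0,0,-0.128,-1.7,0.51,0,-1],[0,0,-0.127,-1.74,0.28,0,-1],[0,0,-0.128,-1.77,0.06,0,-1]]
```

Request:
{"api": "play_rows", "payload": {"motion": [[0,0,0,0,0,-1.5,-1],[0,0,0,0,0,-3.5,-1],[0,0,0,0,0,-3.5,-1],[0,0,0,0,0,-2,-1],[0,0,-0.127,-0.68,1.64,0,-1],[0,0,-0.127,-0.88,1.54,0,-1],[0,0,-0.127,-1.07,1.42,0,-1],[0,0,-0.128,-1.24,1.27,0,-1]]}}

```text
clock: 16.35
tcp_pos: [0.5058, -0.0732, 0.1299]
tcp_rot: [-1.215, -2.897, -0.0]
ft_force: [-1.1, -0.3, -1.4]
grip_width: 0.483
```

Request:
{"api": "play_rows", "payload": {"motion": [[0,0,-0.127,-1.39,1.1,0,-1],[0,0,-0.128,-1.52,0.92,0,-1],[0,0,-0.127,-1.62,0.72,0,-1],[0,0,-0.128,-1.7,0.51,0,-1],[0,0,-0.127,-1.74,0.28,0,-1],[0,0,-0.128,-1.77,0.06,0,-1],[0,0,0,0,0,0,-1],[0,0,0,0,0,0,-1]]}}

```text
clock: 17.15
tcp_pos: [0.6097, -0.0865, 0.1293]
tcp_rot: [-0.059, -3.139, -0.001]
ft_force: [-0.1, 0.8, -0.7]
grip_width: 0.481
```

```bash
python3 - <<'E'
from plan import *
show()
plan([(.6108,-.0868,.0364,88)],-1,2.5)
E
```

```text
t 17.15 tcp [ 0.6097 -0.0865  0.1293] yaw 87.9 tilt 0.1 w 41.8 F [-0.1  0.8 -0.7]
[[0,-0.001,-0.001,-0.03,-0.01,2.32,-1],[0,0,0,-0.03,-0.01,2.32,-1],[0,-0.001,-0.001,-0.03,-0.01,2.32,-1],[0.001,0,0,-0.03,0,2.33,-1]]
```

Request:
{"api": "play_rows", "payload": {"motion": [[0,0,0,0,0,2.3,-1],[0,0,0,0,0,2.3,-1],[0,0,0,0,0,2.3,-1],[0,0,0,0,0,1.7,-1],[0,0,0,0,0,0.5,-1],[0,0,0,0,0,0,-1],[0,0,0,0,0,0,-1],[0,0,0,0,0,0,-1]]}}

```text
clock: 17.95
tcp_pos: [0.6114, -0.0871, 0.0401]
tcp_rot: [0.055, 3.139, -0.001]
ft_force: [-0.7, 0.0, -0.7]
grip_width: 0.48
```

Request:
{"api": "play_rows", "payload": {"motion": [[0,0,0,0,0,0.3,-1],[0,0,0,0,0,0.1,-1],[0,0,0,0,0,0,-1],[0,0,0,0,0,0,-1]]}}

```text
clock: 18.35
tcp_pos: [0.6111, -0.087, 0.0354]
tcp_rot: [0.055, 3.141, -0.0]
ft_force: [-0.0, 0.2, 2.8]
grip_width: 0.48
```

Request:
{"api": "play_rows", "payload": {"motion": [[0,0,0,0,0,0,0.27],[0,0,0,0,0,0,0.27],[0,0,0,0,0,0,0.27],[0,0,0,0,0,0,0.27],[0,0,0,0,0,-2.5,0.27],[0,0,0,0,0,-3.5,0.27],[0,0,0,0,0,-3.5,0.27],[0,0,0,0,0,0,0.27]]}}

```text
clock: 19.15
tcp_pos: [0.6142, -0.0879, 0.1349]
tcp_rot: [0.054, 3.131, -0.005]
ft_force: [0.5, -0.5, 0.6]
grip_width: 0.637
```

```bash
python3 - <<'E'
from plan import *
show()
plan([(.439,.0845,.13,7)],1)
E
```

```text
t 19.15 tcp [ 0.6142 -0.0879  0.1349] yaw 88.0 tilt 0.6 w 55.4 F [ 0.5 -0.5  0.6]
[[0,0.001,0.129,1.65,1.51,0.02,1],[0,0.001,0.128,1.83,1.29,0.03,1],[0,0.001,0.129,1.98,1.04,0.03,1],[0.001,0.001,0.128,2.09,0.78,0.03,1],[0,0.001,0.129,2.18,0.51,0.03,1],[0.001,0.001,0.128,2.22,0.22,0.03,1],[0,0.001,0.129,2.23,-0.06,0.03,1],[0,0.001,0.128,2.21,-0.35,0.04,1]]
[[0.001,0.001,0.129,2.14,-0.63,0.04,1],[0,0,0.128,2.05,-0.9,0.04,1],[0.001,0.001,0.129,1.91,-1.15,0.05,1]]
```

Request:
{"api": "play_rows", "payload": {"motion": [[0,0,0.129,1.65,1.51,0.03,1],[0,0,0.128,1.83,1.29,0.03,1],[0,0,0.129,1.98,1.04,0.03,1],[0,0,0.128,2.09,0.78,0.03,1],[0,0,0.129,2.18,0.51,0.03,1],[0,0,0.128,2.22,0.22,0.03,1],[0,0,0.129,2.23,-0.06,0.03,1],[0,0,0.128,2.21,-0.35,0.03,1]]}}

```text
clock: 19.95
tcp_pos: [0.4822, 0.0392, 0.1269]
tcp_rot: [-1.599, -2.703, 0.001]
ft_force: [-0.8, 1.0, -0.3]
grip_width: 0.995
```

Request:
{"api": "play_rows", "payload": {"motion": [[0,0,0.129,2.14,-0.63,0.03,1],[0,0,0.128,2.05,-0.9,0.03,1],[0,0,0.129,1.91,-1.15,0.03,1],[0,0,0,0,0,0,1],[0,0,0,0,0,0,1]]}}

```text
clock: 20.45
tcp_pos: [0.4358, 0.0856, 0.1264]
tcp_rot: [2.078, 2.356, -0.0]
ft_force: [0.9, -0.4, -0.5]
grip_width: 1.001
```

```bash
python3 - <<'E'
from plan import *
from fit import *
show()
plan([(.439,.0845,.022,7)],1,2.5)
E
```

```text
t 20.45 tcp [0.4358 0.0856 0.1264] yaw 7.2 tilt 0.0 w 87.1 F [ 0.9 -0.4 -0.5]
[[0,0,0.001,-0.03,0.06,2.09,1],[0,0,0,-0.03,0.06,2.09,1],[0,0,0.001,-0.03,0.06,2.09,1],[0,0,0,-0.03,0.06,2.09,1],[0,0,0.001,-0.02,0.06,2.08,1]]
```

Request:
{"api": "play_rows", "payload": {"motion": [[0,0,0,-0.03,0.06,2.1,1],[0,0,0,-0.03,0.06,2.1,1],[0,0,0,-0.03,0.06,2.1,1],[0,0,0,-0.03,0.06,2.1,1],[0,0,0,-0.03,0.06,1.9,1],[0,0,0,0,0,0,1],[0,0,0,0,0,0,-1],[0,0,0,0,0,0,-1]]}}

```text
clock: 21.25
tcp_pos: [0.4398, 0.0841, 0.0242]
tcp_rot: [2.081, 2.352, 0.002]
ft_force: [0.0, -0.1, 1.1]
grip_width: 0.896
```

Request:
{"api": "play_rows", "payload": {"motion": [[0,0,0,0,0,0,-1],[0,0,0,0,0,0,-1],[0,0,0,0,0,0,-1],[0,0,0,0,0,0,-1],[0,0,0,0,0,0,-1],[0,0,0,0,0,0,-1],[0,0,0,0,0,0,-1]]}}

```text
clock: 21.95
tcp_pos: [0.4387, 0.0845, 0.0238]
tcp_rot: [2.082, 2.353, 0.0]
ft_force: [-0.5, 0.2, 3.9]
grip_width: 0.457
```

```bash
python3 - <<'E'
from plan import *
show()
p,_=pose()
plan([(p[0],p[1],.13,7),(.6133,-.0119,.13,88)],-1)
E
```

```text
t 21.95 tcp [0.4387 0.0845 0.0238] yaw 7.0 tilt 0.0 w 39.7 F [-0.5  0.2  3.9]
[[0,0,0,0,0,-3.54,-1],[0,0,0,0,0,-3.54,-1],[0,0,0,0,0,-3.54,-1],[0,0,-0.129,-1.06,1.47,0,-1],[0,0,-0.128,-1.24,1.32,0,-1],[0,0,-0.129,-1.4,1.15,0,-1],[0,0,-0.128,-1.54,0.96,0,-1],[0,0,-0.129,-1.65,0.76,0,-1]]
[[0,0,-0.128,-1.73,0.54,0,-1],[0,0,-0.129,-1.79,0.31,0,-1],[0,0,-0.128,-1.81,0.08,0,-1],[0,0,-0.129,-1.8,-0.15,0,-1],[0,0,-0.128,-1.77,-0.39,0,-1],[0,0,-0.129,-1.71,-0.6,0,-1]]
```

Request:
{"api": "play_rows", "payload": {"motion": [[0,0,0,0,0,-1.6,-1],[0,0,0,0,0,-3.5,-1],[0,0,0,0,0,-3.5,-1],[0,0,0,0,0,-2,-1],[0,0,-0.129,-1.06,1.47,0,-1],[0,0,-0.128,-1.24,1.32,0,-1],[0,0,-0.129,-1.4,1.15,0,-1],[0,0,-0.128,-1.54,0.96,0,-1]]}}

```text
clock: 22.75
tcp_pos: [0.5025, 0.0491, 0.1295]
tcp_rot: [-1.408, -2.808, 0.0]
ft_force: [0.6, -0.4, -0.0]
grip_width: 0.459
```

Request:
{"api": "play_rows", "payload": {"motion": [[0,0,-0.129,-1.65,0.76,0,-1],[0,0,-0.128,-1.73,0.54,0,-1],[0,0,-0.129,-1.79,0.31,0,-1],[0,0,-0.128,-1.81,0.08,0,-1],[0,0,-0.129,-1.8,-0.15,0,-1],[0,0,-0.128,-1.77,-0.39,0,-1],[0,0,-0.129,-1.71,-0.6,0,-1],[0,0,0,0,0,0,-1]]}}

```text
clock: 23.55
tcp_pos: [0.6155, -0.0133, 0.1294]
tcp_rot: [0.057, 3.138, -0.001]
ft_force: [0.7, 0.5, -0.0]
grip_width: 0.457
```

```bash
python3 - <<'E'
from plan import *
show()
plan([(.6133,-.0119,.0348,88)],-1,2.5)
crop(capture("scene"),"pics/a1.png",260,160,170,140,3)
E
```

```text
t 23.55 tcp [ 0.6155 -0.0133  0.1294] yaw 87.9 tilt 0.2 w 39.7 F [ 0.7  0.5 -0. ]
[[0,0.001,0,0.06,0.03,2.36,-1],[0,0.001,0,0.06,0.04,2.36,-1],[0,0,-0.001,0.06,0.03,2.37,-1],[-0.001,0.001,0,0.06,0.04,2.36,-1]]
```

View pics/a1.png

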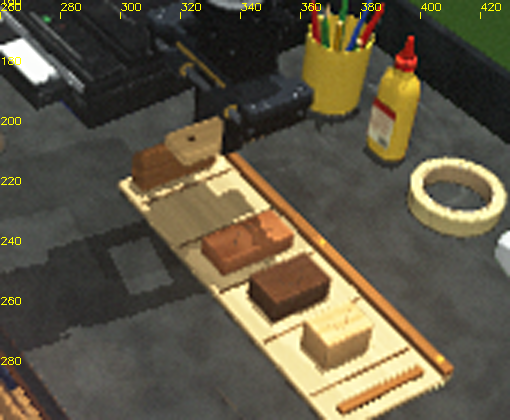

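Request:
{"api": "play_rows", "payload": {"motion": [[0,0,0,0.05,0,2.4,-1],[0,0,0,0.05,0,2.4,-1],[0,0,0,0,0,2.2,-1],[0,0,0,0,0,1.6,-1],[0,0,0,0,0,0.4,-1],[0,0,0,0,0,0,-1],[0,0,0,0,0,0,-1],[0,0,0,0,0,0,-1]]}}

```text
clock: 24.4
tcp_pos: [0.6132, -0.012, 0.0408]
tcp_rot: [0.055, 3.139, -0.001]
ft_force: [0.1, 0.4, -1.1]
grip_width: 0.459
```

Request:
{"api": "play_rows", "payload": {"motion": [[0,0,0,0,0,0.4,-1],[0,0,0,0,0,0.15,-1],[0,0,0,0,0,0,-1],[0,0,0,0,0,0,-1]]}}

```text
clock: 24.8
tcp_pos: [0.6123, -0.0119, 0.0341]
tcp_rot: [-0.055, -3.141, -0.0]
ft_force: [-0.2, -0.2, -0.3]
grip_width: 0.456
```

Release (to 53 mm), rise, and retreat backwards for a clear look.

Request:
{"api": "play_rows", "payload": {"motion": [[0,0,0,0,0,0,0.22],[0,0,0,0,0,0,0.22],[0,0,0,0,0,0,0.22],[0,0,0,0,0,0,0.22],[0,0,0,0,0,-2.5,0.22],[0,0,0,0,0,-3.5,0.22],[0,0,0,0,0,-4,0.22],[0,0,0,0,0,-3,0.22]]}}

```text
clock: 25.6
tcp_pos: [0.6129, -0.012, 0.1664]
tcp_rot: [0.055, 3.139, -0.001]
ft_force: [1.0, 0.1, 0.1]
grip_width: 0.606
```

```bash
python3 - <<'E'
from plan import *
show()
plan([(.5,.2,.2,88),(.3,.5,.22,88)],1)
E
```

```text
t 25.6 tcp [ 0.6129 -0.012   0.1664] yaw 88.0 tilt 0.1 w 52.7 F [1.  0.1 0.1]
[[0,0,0,2,3.47,-0.57,1],[0,0,0,2,3.46,-0.56,1],[0,0.001,0,2,3.47,-0.57,1],[0,0,0,2,3.46,-0.56,1],[0,0.001,0,2.01,3.47,-0.56,1],[0,0,0,2.01,3.46,-0.56,1],[0,0,0,2.34,3.25,-0.22,1],[0,0,0,2.34,3.25,-0.22,1]]
[[0,0,0,2.34,3.26,-0.22,1],[0,0,0,2.33,3.25,-0.23,1],[0,0,0,2.34,3.26,-0.22,1],[0,0,0,2.33,3.25,-0.23,1],[0,0,0,2.34,3.26,-0.22,1],[0,0,0,2.33,3.25,-0.23,1],[0,0,0,2.34,3.26,-0.22,1]]
```

Request:
{"api": "play_rows", "payload": {"motion": [[0,0,0,2,3.46,-0.57,1],[0,0,0,2,3.46,-0.57,1],[0,0,0,2,3.46,-0.57,1],[0,0,0,2,3.46,-0.57,1],[0,0,0,2,3.46,-0.57,1],[0,0,0,2,3.46,-0.57,1],[0,0,0,2.34,3.25,-0.22,1],[0,0,0,2.34,3.25,-0.22,1]]}}

```text
clock: 26.4
tcp_pos: [0.4542, 0.2676, 0.2032]
tcp_rot: [0.055, 3.14, 0.0]
ft_force: [0.8, -0.3, -0.0]
grip_width: 0.997
```

Request:
{"api": "play_rows", "payload": {"motion": [[0,0,0,2.34,3.25,-0.22,1],[0,0,0,2.34,3.25,-0.22,1],[0,0,0,2.34,3.25,-0.22,1],[0,0,0,2.34,3.25,-0.22,1],[0,0,0,2.34,3.25,-0.22,1],[0,0,0,2.34,3.25,-0.22,1],[0,0,0,0,0,0,1],[0,0,0,0,0,0,1]]}}

```text
clock: 27.2
tcp_pos: [0.3209, 0.4665, 0.2159]
tcp_rot: [0.051, 3.141, -0.001]
ft_force: [0.1, 0.2, 0.1]
grip_width: 1.0
```

```bash
python3 - <<'E'
from plan import *
from ov import *
show()
s=capture("scene");t=capture("top")
b=np.load("board.npy")
it=[(b,(.14,.39,.01),0)]
for n,y in(("d",-.1125),("c",-.0375),("b",.0375),("a",.1125)):
    q=tf(b,[(-.006,y,0)])[0];it.append(((q[0],q[1],b[2]+np.pi/2),DIM[n],.01))
cv2.imwrite("pics/f.png",overlay(s,it,290,180,160,140,4))
cv2.imwrite("pics/g.png",overlay(t,[],265,145,200,105,4))
E
```

```text
t 27.2 tcp [0.3209 0.4665 0.2159] yaw 88.2 tilt 0.0 w 87.0 F [0.1 0.2 0.1]
```

View pics/f.png

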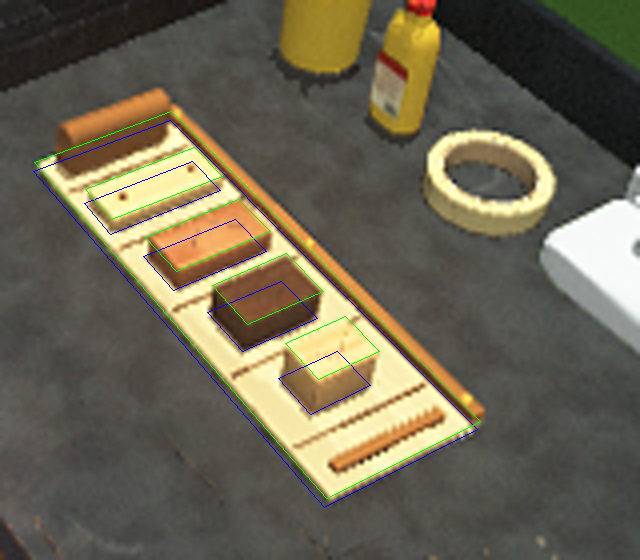

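View pics/g.png

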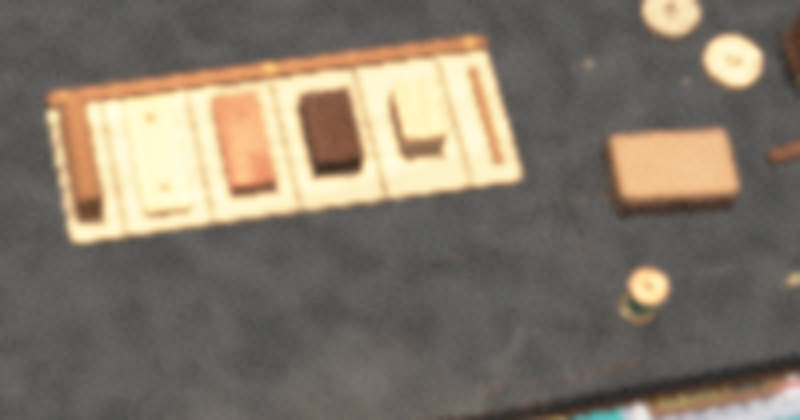

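```bash
python3 -c "
from rig import *
print(sign_off())"
```

```text
the job is handed in; nothing more can be done
None
```

The four blanks are lined up on the sorting board and the job is handed in, at about 27 s on the robot's clock. Sign-off reported no verdict.

- **Order:** from the thick stop, on the robot's left, to the thin strip, the bays hold `blank_a`, `blank_b`, `blank_c`, `blank_d`. Each was pinched across its width, set down flat and let go. I left the red cube that looks like `blank_d` where it was.
- **Last check of the placing:** in the scene picture, the blanks `blank_c` and `blank_d`, whose corners I compared closely, sat within about 1–2 pixels (3–4 mm) of the bay-middle model. `blank_a` and `blank_b` looked right by eye. All four lay flat and square between the lines, and the arm was clear and touching nothing.
- **Bystanders:** the arm stayed clear of the sanding block, spool and paint jar throughout. The block and spool stood in place in the last top view; I did not check the jar again after leaving that area.
- **Disagreement:** the two cameras put the board about 7 mm apart in x and 1 mm apart in y. The scene fit included one line end I probably misread. I used a value between them, so the x placing could be off by up to about 6 mm, inside the 15 mm allowed.

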